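# Spray a shoe heel with the bench finishing gun and rack it to dry

## Task

Take the wooden shoe heel out of its stock rack and stand it on the middle of the round pedestal, one broad side squarely facing the nozzle of the clamped finishing gun; let go of it, then squeeze the gun's trigger fully, hold it for at least one second, and let it spring back. Then take the heel up again and stand it in the middle of the empty drying rack, upright on the rack's floor between the two uprights, its long axis along the gap, and let go. Set the heel down rather than dropping it, do not pull the trigger when the heel is not on the pedestal, do not tip the heel over, and leave the jar and the cup where they are.

Things in the scene. Friction and masses are not known exactly. Their poses are not given: they have to be found in the camera images.
- heel: loose block heel, light wood with dark rubber top, upright, 90 mm tall, 0.1-0.3 kg. Column 62 mm long (its x) by 44 mm thick (its y); lowest 8 mm is a wider foot, 68 by 50 mm. Broad sides: faces at +-y (62 mm wide); narrow ends: faces at +-x. Origin: centre of underside, z up; a half turn about z looks the same. Starts standing in the stock rack.
- stock: fixed plywood stock rack, left or right of the robot: board 130 (x) by 80 (y) by 12 mm; uprights 40 mm wide (y) at x = +-43 mm, inner faces 76 mm apart, tops 106 mm above the bench (4 mm over the heel's). Heel starts between them on the board, its x along the rack's x: no finger room at its ends, broad sides free. Origin: centre of the board's underside, on the bench.
- dryer: fixed empty plywood drying rack, left or right of the robot: board 90 (x) by 120 (y) by 12 mm; uprights 56 mm wide (x) at y = +-35 mm, inner faces 60 mm apart, tops 106 mm above the bench. Heel goes between them on the board, its x along the rack's x (either way round): no finger room at its broad sides, ends free. Origin: centre of the board's underside, on the bench.
- stand: fixed steel plate 130 (x) by 310 (y) by 8 mm with a spray gun clamped lying on its side and a round pedestal. Origin: centre of plate's underside, on the bench. Gun barrel (32 mm thick) along y at x=0, 95 mm high, y -150 to +10 mm, nozzle to +y. Black grip 26 by 26 mm sticks out level to -x (x -10 to -125, y -118 to -92 mm, 95 mm high); trigger beside it at its +y side. Free above.
- spot (a point): centre of the pedestal's flat top (disc 104 mm across), at (0, 100, 45) mm in the stand's frame, axes as the stand's. The heel goes here, long axis along the stand's x, so that a broad side faces the nozzle 90 mm away.
- nozzle (a point): tip of the gun's nozzle, at (0, 10, 95) mm in the stand's frame.
- squeeze (a point): fixed point midway between the grip's -y face and the +y face of the trigger at rest: (-70, -91.5, 95) mm in the stand's frame, axes as the stand's. Squeeze here along the stand's y, from above: grip plus trigger are 53 to 57 mm wide at rest, 38 to 41 mm fully squeezed; the grip cannot move, so the squeezed pair's middle lies about 7 mm toward -y of this point.
- trigger (a joint): the trigger's hinge, rad: 0 at rest (out), 0.26 fully squeezed, at its stop. Axis vertical, at (-12, -45) mm in the stand's frame; squeezing moves the blade toward -y of the stand, about 15 mm at the squeeze point. A spring resists there with about 3 N at rest to 10 N fully in, and brings it back.
- trigger_blade (a point): point on the trigger blade's centre line at the squeeze point (blade 9 mm thick, 22 mm high, centred 95 mm above the bench); it moves with the trigger.
- jar: bystander: closed amber glass jar, 64 mm across, 75 mm tall, loose; origin centre of its underside.
- cup: bystander: white cup, 76 mm across, 80 mm tall, loose; origin centre of its underside.

How it is judged:
By the outcome, as a careful person would: the job done as asked, in the order asked, and still so for the second after the job is handed in, with the robot touching nothing.
It also fails if it takes over 72 s, if anything falls off the work surface, if the arm or the gripper's body presses on something with over 40 N, if the wrist force passes 120 N, or if a joint passes its speed limit or range.

## Robot

A 7-joint arm with a two-finger parallel gripper is mounted at the origin on the work surface. World frame = base frame: x ahead of the robot, y to its left, z up, the work surface at z = 0. Lengths are in m, angles in rad, forces in N, time in s.
With the tool pointing down it reaches from about 0.425 to 0.95 m from the base axis. Payload 4.7 kg.
Tool frame: the origin (TCP) lies on the centre line of the jaws, within the pads' length; the fingertips stand 22 mm ahead of it and the grasp point (between the pads) lies 3 mm ahead of it (env.tips_ahead is the distance from the TCP to the fingertips, in m); z points along the fingers, y is the line along which they close (so a half turn about z gives the same grasp; the last joint's range is limited). The gripper opens to 87 mm and grips with 3 to 60 N. Pads are 19 mm wide; open, the fingers measure 117 mm over their backs; the gripper's body (75 mm by 190 mm) begins 51 mm behind the grasp point.
Start: joints at [1.207, 0.469, -0.049, 1.532, 0.024, 1.141, -0.082], TCP at [0.222, -0.638, 0.216] pointing down, gripper open.
Joint ranges: [-2.59, 2.59], [-0.33, 1.99], [-1.39, 1.29], [0.1, 2.45], [-1.04, 4.18], [0.21, 1.99], [-2.66, 2.66]. Speed limits (rad/s): [2.57, 2.57, 3.14, 3.14, 3.14, 3.14, 3.14].

## Interface

Orientations are given as a 3x3 rotation matrix whose columns are the frame's x, y, z axes.
In Python, from cell import env gives the robot as it stands.
- The arm moves only by the tool servo_tool, never from a script. Its argument "rows" is a list of rows, each a list of 4 numbers: the shift along the world's x, y, z as a fraction of full scale, then the turn about the world's z as a fraction of full scale. A call has 1 to 12 rows; each row is the pose to reach, as a shift and turn from the pose commanded when the call began; what a row does not reach only later rows make up. Full scale, the value 1, is 150 mm for a shift and 90 degrees for a turn. A row lasts 1/8 s, in which the tool goes at most 62.5 mm and 10.7 degrees, less where a joint would pass 70% of its speed; a pose out of reach is approached as far as the arm can. A call with a number of a shift or a turn outside -1 to 1 is refused whole. A call with a gripper value outside its range is refused whole. "fingers" is the opening, from 0 (shut) to 1 (fully open), set as the call begins (left out, the last holds). The fingers move at their own pace and stop on an object; "grip_force" is the grip in N (left out, the last holds). Time passes only in rows, so rows that repeat a pose let the fingers close. It gives the time, the measured TCP pose, the force, the opening and the grip force at its end, in the units of the state.
- env.observe(): the state, without advancing time (a new reading comes with each control period).
- env.read_camera(name): name is "side" or "top"; returns a dict with "img" (480x640x3 uint8, red, green, blue), "fx", "fy", "cx", "cy" (pixels), "D" ([k1, k2, p1, p2, k3] as OpenCV has them; the pictures are not rectified), "eye" and "rotation" of the camera in the world. Camera axes: x right, y down, z forward; pixel columns grow to the right and rows downward; lengths in m; the calibration is good to about 2 mm. A picture is of the moment at which its call begins. There is no depth.
- env.job_done(): hands the job in; it is judged then, once.
The state is a dict: "time": time; "joint_pos": joint angles; "joint_velocities": joint speeds; "joint_torque": joint torques, N m; "position": TCP position; "eef_rot": TCP orientation; "ft_force": force on the tool from outside, world axes, zero at the start; "torque": the same for the moment, N m; "opening": finger opening in m; "grasp_force": force on a finger pad.
Only numpy, scipy, OpenCV 4.12 (cv2) and the standard library are available. Lean on these libraries where they do the work, as an engineer would, in place of code of your own. Each camera call takes 0.05 s, during which the arm holds its last target. There are 200 camera calls.

## Working session

There is one attempt and no reset: what is moved stays moved. The work goes in short steps, Python scripts to look and compute and a tool call to move; the robot and the scene stay as the last step left them, time stands still between calls to the robot, and variables do not carry over. Pictures are saved under pics/ and viewed, at most 10 in all, crops included, and the job is handed in when it is done.

Besides the shell and the picture viewer there is one more tool, called after "Request:" as name(argument=value, ...), one argument or row to a line, values as JSON. servo_tool: Moves the arm, as the interface text tells. Shift numbers are shares of 150 mm and turn numbers shares of 90 degrees, none past 1 either way. Its arguments: {"type":"object","properties":{"rows":{"type":"array"},"fingers":{"type":"number"},"grip_force":{"type":"number"}},"required":["rows"]}

```bash
mkdir -p pics; ls; python3 - <<'E'
from cell import env
import cv2,numpy as np,pickle
np.set_printoptions(precision=4,suppress=True)
for n in("top","side"):
    c=env.read_camera(n); cv2.imwrite(f"pics/{n}0.png",c["img"][:,:,::-1]); pickle.dump(c,open(f"{n}0.pkl","wb"))
    print(n,c["fx"],c["fy"],c["cx"],c["cy"],c["D"],c["eye"],c["rotation"])
s=env.observe();print(s["time"],s["position"],s["eef_rot"],s["opening"],env.tips_ahead)
E
```

```text
pics
top 593.4520655026439 593.4520655026439 317.73510441225426 235.40909656073813 [-0.037  0.     0.     0.     0.   ] [0.5105 0.0254 1.2857] [[ 0.0267 -0.9974  0.0667]
 [-0.9993 -0.0285 -0.0259]
 [ 0.0277 -0.0659 -0.9974]]
side 446.8651742273631 446.8651742273631 319.99306722683514 236.19742441227984 [-0.0157  0.      0.      0.      0.    ] [ 0.4913 -0.6855  0.8426] [[ 0.9889 -0.1065  0.1037]
 [-0.1486 -0.7296  0.6675]
 [ 0.0046 -0.6755 -0.7373]]
0.1 [ 0.2216 -0.637   0.2151] [[ 0.9444  0.3287 -0.0006]
 [ 0.3287 -0.9444  0.0016]
 [-0.0001 -0.0017 -1.    ]] 0.08714468330359147 0.022
```

View pics/top0.png

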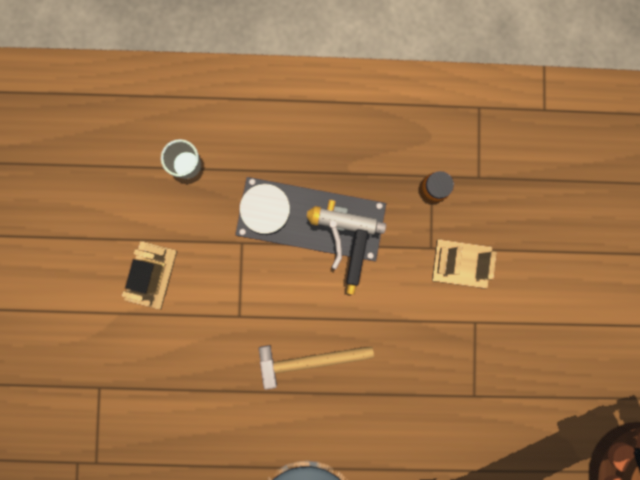

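View pics/side0.png

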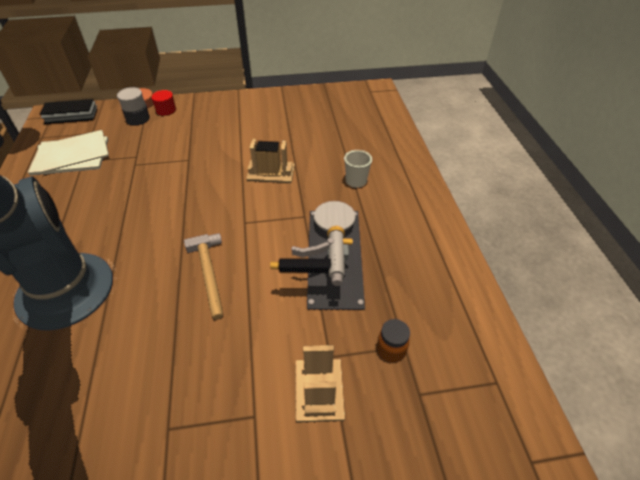

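The top view shows the stock rack with the heel at about (148,276), the pedestal at (265,208), the gun with its grip to (351,290) and its nozzle at (315,215), and the dryer at (465,264). The jar is at (437,187), the cup at (181,160), and an unlisted hammer lies at (315,362). The side view agrees.

```bash
cat > h.py <<'E'
import cv2,numpy as np,pickle
np.set_printoptions(precision=4,suppress=True)
def load(n): return pickle.load(open(n+".pkl","rb"))
def K(c): return np.array([[c["fx"],0,c["cx"]],[0,c["fy"],c["cy"]],[0,0,1]])
def ray(c,p,z):
    p=np.asarray(p,float).reshape(-1,1,2)
    u=cv2.undistortPoints(p,K(c),np.array(c["D"])).reshape(-1,2)
    d=np.c_[u,np.ones(len(u))]@np.array(c["rotation"]).T
    e=np.array(c["eye"]); return (e+d*((z-e[2])/d[:,2])[:,None])[:,:2]
def proj(c,P):
    R=np.array(c["rotation"]).T
    return cv2.projectPoints(np.asarray(P,float).reshape(-1,1,3),cv2.Rodrigues(R)[0],-R@np.array(c["eye"]),K(c),np.array(c["D"]))[0].reshape(-1,2)
def blobs(m,roi,amin=30):
    x0,y0,x1,y1=roi; k=np.zeros_like(m); k[y0:y1,x0:x1]=m[y0:y1,x0:x1]
    cs=cv2.findContours(k,cv2.RETR_EXTERNAL,cv2.CHAIN_APPROX_NONE)[0]
    return sorted([x for x in cs if cv2.contourArea(x)>amin],key=cv2.contourArea,reverse=True)
def rect(c,cn,z):
    w=ray(c,cn,z).astype(np.float32)*1000
    return cv2.minAreaRect(w)
E
python3 - <<'E'
from h import *
c=load("top0"); im=c["img"]; hsv=cv2.cvtColor(im,cv2.COLOR_RGB2HSV); g=im.max(2)
white=((hsv[:,:,1]<50)&(g>140)).astype(np.uint8)
b=blobs(white,(230,170,297,245))[0]
(x,y),r=cv2.minEnclosingCircle(ray(c,b,.045).astype(np.float32)*1000); print("ped",x,y,r,"mean",ray(c,b,.045).mean(0))
dark=(g<60).astype(np.uint8)
print("heel",[rect(c,b,.102) for b in blobs(dark,(100,230,190,320))[:2]])
plate=((hsv[:,:,1]<90)&(g<100)).astype(np.uint8)
for b in blobs(plate,(225,165,400,270))[:2]: print("plate",rect(c,b,.008))
wood=((hsv[:,:,0]<30)&(g>185)&(hsv[:,:,1]<150)).astype(np.uint8)
for n,roi in(("stock",(100,220,200,330)),("dryer",(420,225,510,300))):
    for b in blobs(wood,roi,15)[:3]: print(n,cv2.contourArea(b),rect(c,b,.012))
def crop(x0,y0,x1,y1): return cv2.resize(im[y0:y1,x0:x1,::-1],(400,300),interpolation=cv2.INTER_CUBIC)
cv2.imwrite("pics/crop1.png",np.vstack([np.hstack([crop(100,235,200,310),crop(420,225,520,300)]),np.hstack([crop(225,160,325,235),crop(305,190,405,265)])]))
E
```

```text
ped 654.3544921875 111.5306396484375 60.45085525512695 mean [0.6543 0.1099]
heel [((498.4803466796875, 345.2928161621094), (41.83494567871094, 58.751766204833984), 77.63484191894531)]
plate ((569.0474243164062, -96.78913116455078), (86.39112854003906, 88.94413757324219), 1.4016554355621338)
plate ((665.6898803710938, -62.67756652832031), (172.81114196777344, 34.76712417602539), 80.65681457519531)
stock 718.5 ((502.8007507324219, 352.209716796875), (86.91119384765625, 132.28375244140625), 76.88163757324219)
stock 201.0 ((449.0020751953125, 378.26837158203125), (62.74802780151367, 20.28849983215332), 75.7802963256836)
dryer 1821.5 ((544.3665161132812, -322.8454895019531), (120.4742431640625, 91.45166778564453), 83.53851318359375)
dryer 108.5 ((542.0521240234375, -388.8315124511719), (11.8943510055542, 57.7247314453125), 84.030517578125)
```

View pics/crop1.png

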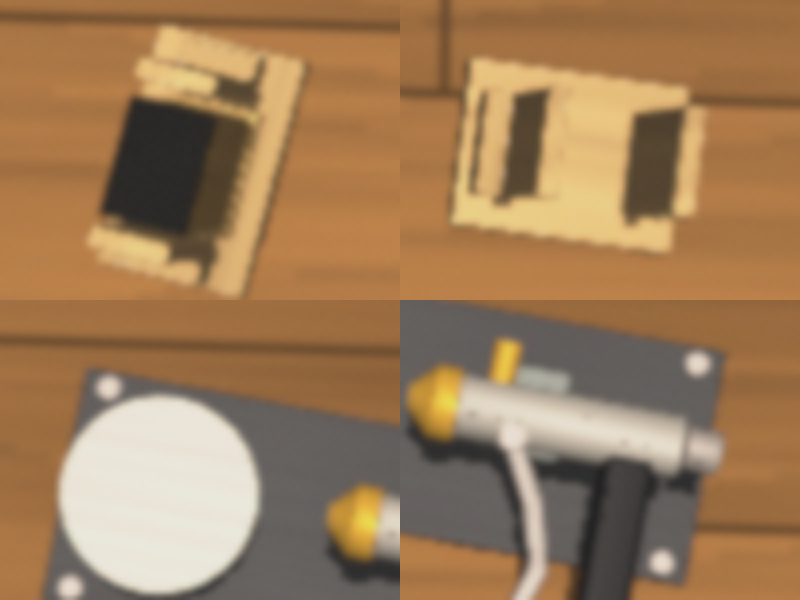

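The crops show, in full-image pixels, the heel's black top with corners at about (133,259), (153,264), (146,292) and (126,288). The plate screws are near (252,182), (242,232), (379,206) and (370,255). The dryer board and its two uprights are clear.

```bash
cat >> h.py <<'E'
S=8
def sub(c,f,roi,amin=4):
    """8x upsampled roi, mask f(rgb,hsv), contours back in full-image pixels"""
    x0,y0,x1,y1=roi
    u=cv2.resize(c["img"][y0:y1,x0:x1],None,fx=S,fy=S,interpolation=cv2.INTER_CUBIC)
    m=f(u.astype(int),cv2.cvtColor(u,cv2.COLOR_RGB2HSV).astype(int)).astype(np.uint8)
    cs=cv2.findContours(m,cv2.RETR_EXTERNAL,cv2.CHAIN_APPROX_NONE)[0]
    cs=sorted([x for x in cs if cv2.contourArea(x)>amin*S*S],key=cv2.contourArea,reverse=True)
    return [(x.reshape(-1,2)+.5)/S-.5+[x0,y0] for x in cs]
def cen(p): m=cv2.moments(p.astype(np.float32)); return [m["m10"]/m["m00"],m["m01"]/m["m00"]]
E
python3 - <<'E'
from h import *
c=load("top0"); s=load("side0")
for t in(60,70): 
  print("heel top",[rect(c,b,.102) for b in sub(c,lambda r,h:r.max(2)<t,(110,245,175,310),80)])
  print("heel side",[rect(s,b,.102) for b in sub(s,lambda r,h:r.max(2)<t,(240,130,300,190),80)])
W=lambda r,h:(h[:,:,1]<60)&(r.max(2)>130)
b=sub(c,W,(230,177,297,240))
for x in b[:3]:
    w=ray(c,x,.045).astype(np.float32)*1000; print("ped",cv2.fitEllipse(w))
P=[]
for roi in((246,176,258,187),(237,226,248,237),(373,200,385,211),(364,250,376,261)):
    b=sub(c,W,roi,1); p=cen(b[0]); P.append(ray(c,p,.009)[0]); print(p,P[-1],len(b))
P=np.array(P); print("stand c",P.mean(0)); d=P[0]+P[1]-P[2]-P[3]; print("y ang",np.degrees(np.arctan2(d[1],d[0])),"x ang",[np.degrees(np.arctan2(*(v[::-1]))) for v in(P[0]-P[1],P[2]-P[3])])
wood=lambda r,h:(h[:,:,0]<30)&(r.max(2)>185)&(h[:,:,1]<150)
for b in sub(c,wood,(420,225,510,300))[:2]: print("dryer",rect(c,b,.012))
for b in sub(s,wood,(285,335,355,430))[:3]: print("dryer side",rect(s,b,.012))
# upright tops in top view: corners eyeballed from crop (x4, origin 420,225)
q=np.array([[485,88],[515,92],[505,195],[477,190]])-[400,0]
print("L top",ray(c,q/4+[420,225],.106))
q=np.array([[686,105],[706,108],[694,215],[674,212]])-[400,0]
print("R top",ray(c,q/4+[420,225],.106))
E
```

```text
heel top [((498.7244873046875, 345.2635192871094), (42.24896240234375, 59.54275894165039), 77.34027099609375)]
heel side [((500.49505615234375, 338.127685546875), (44.24643325805664, 61.64459228515625), 77.18209838867188)]
heel top [((498.3497619628906, 344.88739013671875), (44.3560676574707, 61.16624450683594), 77.41650390625)]
heel side [((500.22528076171875, 337.8004150390625), (47.4304313659668, 64.00479888916016), 77.66273498535156)]
ped ((649.6815795898438, 107.40193939208984), (104.90238189697266, 113.1629638671875), 115.852294921875)
ped ((597.267822265625, 151.57861328125), (14.772745132446289, 15.195148468017578), 31.988540649414062)
[252.46830643531845, 182.31066891448197] [0.707  0.1365] 1
[242.05042880258898, 231.428713592233] [0.5998 0.1552] 2
[378.9463129854611, 205.38844768638384] [ 0.665 -0.139] 1
[370.04162039841174, 255.1471709065213] [ 0.5564 -0.1218] 1
stand c [0.632  0.0078]
y ang 81.21674668352604 x ang [np.float64(-9.898464433629151), np.float64(-8.974134094063098)]
dryer ((543.7903442382812, -322.7378234863281), (121.77625274658203, 92.82965850830078), 83.61144256591797)
dryer ((541.860107421875, -388.3018798828125), (13.571040153503418, 59.62727355957031), 84.4072494506836)
dryer side ((546.9141845703125, -323.9895324707031), (121.5104751586914, 91.3504638671875), 83.84646606445312)
dryer side ((557.1589965820312, -239.1397705078125), (11.915674209594727, 61.9852409362793), 82.97223663330078)
L top [[ 0.5732 -0.2536]
 [ 0.5716 -0.2688]
 [ 0.5199 -0.2644]
 [ 0.522  -0.2502]]
R top [[ 0.5674 -0.3558]
 [ 0.5662 -0.366 ]
 [ 0.5123 -0.3603]
 [ 0.5136 -0.3501]]
```

Request:
servo_tool(
  rows=[
    [1,1,0,0.6],
    [1,1,0,0.6],
    [1,1,0,0.6],
    [1,1,0,0.6],
    [1,1,0,0.6],
    [1,1,0,0.6],
  ],
  fingers=1,
)

```text
time: 0.85
position: [0.3717, -0.4872, 0.2156]
eef_rot: [[0.291, 0.957, -0.0], [0.957, -0.291, 0.001], [0.001, -0.001, -1.0]]
ft_force: [-0.2, -0.1, -0.4]
opening: 0.0869
grasp_force: 0.0
```

Request:
servo_tool(
  rows=[
    [0.9,1,0,0.6],
    [0.9,1,0,0.6],
    [0.9,1,0,0.6],
    [0.9,1,0,0.6],
    [0.9,1,0,0.6],
    [0.9,1,0,0.6],
  ],
)

```text
time: 1.6
position: [0.5064, -0.3381, 0.2156]
eef_rot: [[-0.6, 0.8, -0.001], [0.8, 0.6, 0.001], [0.001, -0.0, -1.0]]
ft_force: [-0.9, -0.1, 0.4]
opening: 0.0874
grasp_force: 0.0
```

Request:
servo_tool(
  rows=[
    [0.2,1,0,0.4],
    [0.2,1,0,0.4],
    [0.2,1,0,0.4],
    [0.2,1,0,0.4],
    [0.2,1,0,0.4],
  ],
)

```text
time: 2.22
position: [0.5365, -0.1882, 0.2159]
eef_rot: [[-0.956, 0.295, -0.001], [0.295, 0.956, -0.0], [0.0, -0.0, -1.0]]
ft_force: [-0.4, -0.2, -0.5]
opening: 0.0873
grasp_force: 0.0
```

```bash
python3 - <<'E'
from h import *
c=load("top0"); s=load("side0")
W=lambda r,h:(h[:,:,1]<60)&(r.max(2)>130)
# pedestal edge: drop contour points near screws (radius outlier rejection)
for cam,roi in((c,(245,180,292,238)),(s,(305,195,365,240))):
    for b in sub(cam,W,roi,100)[:1]:
        w=ray(cam,b,.045)*1000
        x0=w.mean(0)
        for _ in range(20):
            r=np.linalg.norm(w-x0,axis=1); k=abs(r-52)<3
            A=np.c_[2*w[k],np.ones(k.sum())]; q=np.linalg.lstsq(A,(w[k]**2).sum(1),rcond=None)[0]; x0=q[:2]
        print("ped",x0,np.sqrt(q[2]+x0@x0),k.sum(),len(w))
E
```

```text
ped [648.0101 106.3211] 53.13045036397807 957 1296
ped [649.6951 101.3782] 51.214225214662164 648 868
```

Request:
servo_tool(
  rows=[
    [0,1,0,0.05],
    [0,1,0,0.05],
    [0,1,0,0.05],
    [0,1,0,0.05],
  ],
)

```text
time: 2.72
position: [0.5368, -0.0362, 0.2163]
eef_rot: [[-0.977, 0.214, 0.0], [0.214, 0.977, 0.0], [-0.0, 0.0, -1.0]]
ft_force: [-0.3, -0.7, 0.1]
opening: 0.0867
grasp_force: 0.0
```

Request:
servo_tool(
  rows=[
    [0,1,0,0],
    [0,1,0,0],
    [0,1,0,0],
    [0,1,0,0],
  ],
)

```text
time: 3.22
position: [0.5372, 0.1124, 0.216]
eef_rot: [[-0.977, 0.214, -0.0], [0.214, 0.977, 0.0], [0.0, -0.0, -1.0]]
ft_force: [0.7, -0.4, 0.1]
opening: 0.0869
grasp_force: 0.0
```

Request:
servo_tool(
  rows=[
    [0,1,0,0],
    [0,1,0,0],
    [0,1,0,0],
    [0,1,0,0],
  ],
)

```text
time: 3.72
position: [0.5377, 0.2614, 0.2156]
eef_rot: [[-0.977, 0.215, -0.001], [0.215, 0.977, -0.001], [0.0, -0.001, -1.0]]
ft_force: [-0.5, -0.1, -0.9]
opening: 0.0868
grasp_force: 0.0
```

Request:
servo_tool(
  rows=[
    [-0.25,0.55,0,0],
    [-0.25,0.55,0,0],
    [-0.25,0.55,0,0],
    [-0.25,0.55,0,0],
    [-0.25,0.55,0,0],
  ],
)

```text
time: 4.35
position: [0.5011, 0.3422, 0.2157]
eef_rot: [[-0.976, 0.218, 0.0], [0.218, 0.976, -0.002], [-0.001, -0.001, -1.0]]
ft_force: [-0.1, -0.5, 0.9]
opening: 0.0869
grasp_force: 0.0
```

```bash
python3 - <<'E'
from cell import env
from h import *
for n in("top","side"):
    c=env.read_camera(n); pickle.dump(c,open(f"{n}1.pkl","wb"))
s=env.observe();print(s["time"],s["position"],s["eef_rot"])
a,b=load("top1")["img"][170:350,70:250,::-1],load("side1")["img"][50:230,170:350,::-1]
cv2.imwrite("pics/hover.png",np.hstack([cv2.resize(x,(400,400),interpolation=cv2.INTER_CUBIC) for x in(a,b)]))
for n in("top1","side1"): print(proj(load(n),[s["position"]+np.array([0,0,-.022])]))
E
```

```text
4.45 [0.5004 0.3432 0.2159] [[-0.9763  0.2163  0.0001]
 [ 0.2163  0.9763 -0.0008]
 [-0.0003 -0.0007 -1.    ]]
[[127.1898 275.3411]]
[[263.7955 116.2685]]
```

View pics/hover.png

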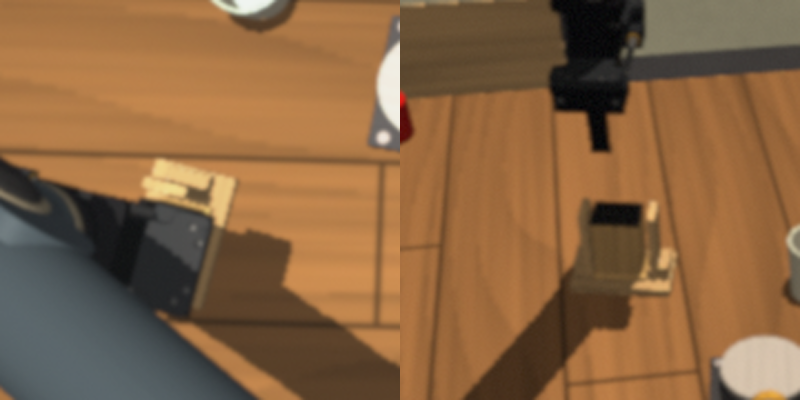

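The left half (top view) shows the gripper over the rack with the heel hidden beneath it. The right half (side view) shows the nearer finger's tip at about full-image pixel (260,117), above the rack.

```bash
python3 - <<'E'
from h import *
p=np.array([.5004,.3432,.2159]); y=np.array([.2163,.9763,0]); x=np.array([-.9763,.2163,0])
s=load("side1"); t=load("top1")
for o in(-.0585,-.0435,.0435,.0585): print(o,proj(s,[p+o*y-[0,0,.022],p+o*y+[0,0,.03]]).round(1).tolist())
print("stock board/heel proj",proj(s,[[.4985,.345,.102],[.4985,.345,.012]]).round(1).tolist())
u=s["img"][90:150,235:300]; print(u.max(2)[::3,::3])
E
```

```text
-0.0585 [[260.2, 129.1], [258.2, 111.0]]
-0.0435 [[261.1, 125.7], [259.2, 107.6]]
0.0435 [[266.3, 107.3], [264.6, 89.5]]
0.0585 [[267.1, 104.3], [265.5, 86.6]]
stock board/heel proj [[266.0, 144.9], [268.5, 170.4]]
[[142  37  11  12  13  13  16  12  15  16  14  14  28 149 164 157 134 151
  153 150 149 143]
 [160  89  19  12   7  13  12   7   8  13  13  12  51 156 164 164 132 150
  152 153 150 145]
 [157 106  23  14   9   8  13   9  12   6  25  25  87 161 161 168 128 150
  152 155 152 149]
 [159 118  61  44  46  41  28  11   8  14  22  21 122 164 159 169 134 151
  151 156 154 151]
 [158 135 169 172 172 171 135   9   6  57 147 153 162 166 161 170 139 148
  151 156 158 153]
 [159 135 168 173 174 172 148  14  10  48 155 166 169 164 161 166 150 145
  152 156 157 156]
 [159 136 166 173 173 171 168  31  10  37 151 165 169 166 161 164 159 138
  153 156 159 158]
 [159 135 165 175 174 171 170  49   8  23 149 165 170 169 162 162 166 131
  156 155 159 160]
 [160 139 164 176 174 171 174  77  12  16 137 170 171 169 162 160 169 128
  155 153 159 162]
 [161 143 163 177 176 172 175  95  48  46 125 17
[... 275 characters left out ...]
0 163 174 171 167 159 169 159
  134 156 165 162]
 [165 155 153 177 179 176 174 175 172 167 159 167 174 171 169 163 168 165
  126 160 166 162]
 [166 160 151 182 180 179 175 174 172 167 159 164 175 169 171 164 170 169
  127 156 166 164]
 [169 162 150 181 181 179 176 174 173 168 159 161 175 169 171 162 169 170
  129 154 168 165]
 [168 166 147 182 181 180 160 173 171 167 159 162 176 171 171 164 169 170
  142 148 168 167]
 [170 169 143 181 182 171 106 131  72  76  82  89  96 102 116 159 220 175
  149 137 168 167]
 [171 171 140 181 182 151 103  75  16  13  14  13  16  10  34 160 234 159
  159 136 168 169]
 [171 172 135 182 183 134  98  42  10  13  14  13  16  14  39 161 232 134
  164 125 166 168]]
```

```bash
python3 - <<'E'
from h import *
p=np.array([.5004,.3432,.2159]); y=np.array([.2163,.9763,0]); x=np.array([-.9763,.2163,0]); z=np.array([0,0,1])
s=load("side1"); t=load("top1")
for zz in(.048,.08,.12,.16,.2):
  for o in (-.095,-.06): print(zz,o,"top",proj(t,[p+o*y+k*x+zz*z for k in(-.0375,.0375)]).round(1).tolist(),"side",proj(s,[p+o*y+k*x+zz*z for k in(-.0375,.0375)]).round(1).tolist())
a=cv2.resize(t["img"][230:340,80:230,::-1],(600,440),interpolation=cv2.INTER_CUBIC); a=cv2.convertScaleAbs(a,alpha=1.8,beta=20)
b=cv2.resize(s["img"][40:150,210:310,::-1],(400,440),interpolation=cv2.INTER_CUBIC); b=cv2.convertScaleAbs(b,alpha=2,beta=20)
cv2.imwrite("pics/h2.png",cv2.resize(np.hstack([a,b]),(800,352)))
E
```

```text
0.048 -0.095 top [[174.7, 267.7], [163.4, 310.4]] side [[270.8, 113.3], [239.2, 112.0]]
0.048 -0.06 top [[154.9, 262.7], [143.5, 305.4]] side [[272.9, 105.3], [242.0, 104.1]]
0.08 -0.095 top [[170.6, 267.4], [158.9, 311.5]] side [[269.7, 101.1], [237.4, 99.8]]
0.08 -0.06 top [[150.1, 262.3], [138.4, 306.4]] side [[271.9, 93.2], [240.3, 92.0]]
0.12 -0.095 top [[165.0, 267.1], [152.9, 313.1]] side [[268.3, 85.1], [235.1, 83.8]]
0.12 -0.06 top [[143.8, 261.8], [131.5, 307.7]] side [[270.6, 77.3], [238.1, 76.1]]
0.16 -0.095 top [[159.1, 266.8], [146.3, 314.8]] side [[266.9, 68.1], [232.7, 66.8]]
0.16 -0.06 top [[136.9, 261.2], [124.0, 309.2]] side [[269.2, 60.5], [235.8, 59.3]]
0.2 -0.095 top [[152.5, 266.4], [139.1, 316.7]] side [[265.3, 50.0], [230.1, 48.8]]
0.2 -0.06 top [[129.3, 260.6], [115.8, 310.7]] side [[267.8, 42.7], [233.4, 41.5]]
```

View pics/h2.png

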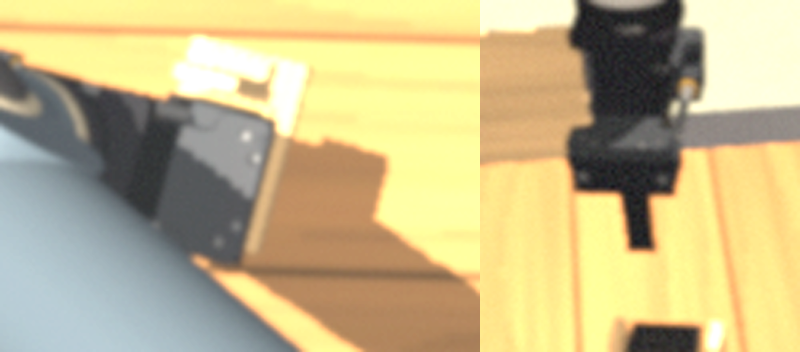

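The gripper sits about 33 mm higher in both views than the reported pose predicts. I'll descend partway between free sides and measure again close to the heel.

Request:
servo_tool(
  rows=[
    [-0.01,0.01,-0.25,0],
    [-0.01,0.01,-0.5,0],
    [-0.01,0.01,-0.75,0],
    [-0.01,0.01,-0.77,0],
    [-0.01,0.01,-0.77,0],
  ],
)

```text
time: 5.08
position: [0.4985, 0.3469, 0.1016]
eef_rot: [[-0.977, 0.214, 0.001], [0.214, 0.977, 0.001], [-0.001, 0.001, -1.0]]
ft_force: [0.2, 1.0, 0.9]
opening: 0.0871
grasp_force: 0.0
```

```bash
python3 - <<'E'
from cell import env
from h import *
s=env.read_camera("side"); pickle.dump(s,open("side2.pkl","wb"))
o=env.observe();p=o["position"];R=o["eef_rot"];y=R[:,1]; print(o["time"],p,o["ft_force"])
print("tips pred",proj(s,[p+k*y-[0,0,.022] for k in(-.0585,-.0435,.0435)]).round(1).tolist())
cv2.imwrite("pics/h3.png",cv2.resize(s["img"][80:200,210:330,::-1],(600,600),interpolation=cv2.INTER_CUBIC))
E
```

```text
5.125 [0.4987 0.3473 0.1023] [ 1.1524 -0.4     0.4702]
tips pred [[263.5, 163.9], [264.3, 160.5], [268.9, 141.6]]
```

View pics/h3.png

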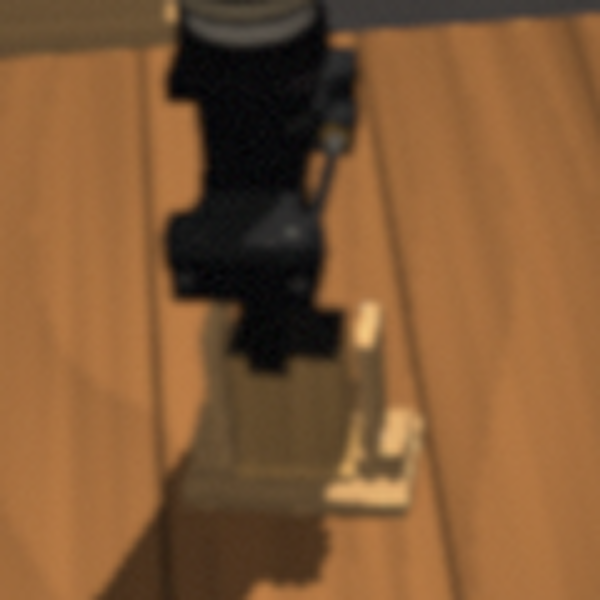

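The side view shows the near finger's tip at about (263,154), barely below the front edge of the heel's top at row 151. So the tip is still roughly level with the heel's top, about 30 mm above the reported height. I'll go lower.

Request:
servo_tool(
  rows=[
    [0,-0.01,-0.1,0],
    [0,-0.01,-0.2,0],
    [0,-0.01,-0.2,0],
    [0,-0.01,-0.2,0],
  ],
)

```text
time: 5.62
position: [0.4978, 0.3452, 0.0705]
eef_rot: [[-0.977, 0.213, -0.0], [0.213, 0.977, 0.0], [0.0, 0.0, -1.0]]
ft_force: [-0.7, -0.6, -0.1]
opening: 0.0869
grasp_force: 0.0
```

```bash
cat >> h.py <<'E'
def tip(s,roi,t=45):
    x0,y0,x1,y1=roi; m=(s["img"][y0:y1,x0:x1].max(2)<t)
    return {int(x0+i):int(y0+np.nonzero(m[:,i])[0].max()) for i in range(m.shape[1]) if m[:,i].any()}
E
python3 - <<'E'
from cell import env
from h import *
s=env.read_camera("side"); pickle.dump(s,open("side3.pkl","wb"))
o=env.observe();p=o["position"];R=o["eef_rot"];y=R[:,1]; print(o["time"],p,o["ft_force"])
for sh in(0,.02,.03,.04): print(sh,"tips pred",proj(s,[p+k*y-[0,0,.022-sh] for k in(-.0585,-.0435)]).round(1).tolist())
print(tip(load("side2"),(252,130,285,180))); print(tip(s,(252,130,285,180)))
E
```

```text
5.675 [0.4979 0.3453 0.0708] [ 0.8443 -0.8816  0.6846]
0 tips pred [[264.2, 173.4], [265.0, 170.0]]
0.02 tips pred [[263.6, 167.7], [264.4, 164.3]]
0.03 tips pred [[263.3, 164.8], [264.1, 161.4]]
0.04 tips pred [[263.0, 161.9], [263.8, 158.4]]
{252: 139, 253: 139, 254: 139, 255: 139, 256: 149, 257: 150, 258: 150, 259: 151, 260: 153, 261: 153, 262: 153, 263: 153, 264: 154, 265: 154, 266: 153, 267: 151, 268: 150, 269: 150, 270: 150, 271: 150, 272: 150, 273: 150, 274: 150, 275: 151, 276: 150, 277: 148}
{252: 149, 253: 150, 254: 150, 255: 150, 256: 150, 257: 150, 258: 150, 259: 152, 260: 158, 261: 163, 262: 163, 263: 163, 264: 163, 265: 163, 266: 163, 267: 163, 268: 150, 269: 150, 270: 150, 271: 150, 272: 150, 273: 150, 274: 150, 275: 151, 276: 150, 277: 149}
```

Request:
servo_tool(
  rows=[
    [0,0,-0.04,0],
    [0,0,-0.08,0],
    [0,0,-0.12,0],
    [0,0,-0.12,0],
  ],
)

```text
time: 6.18
position: [0.4975, 0.3446, 0.0518]
eef_rot: [[-0.977, 0.213, -0.001], [0.213, 0.977, -0.001], [0.001, -0.001, -1.0]]
ft_force: [0.2, 0.6, 0.2]
opening: 0.0871
grasp_force: 0.0
```

```bash
python3 - <<'E'
from cell import env
from h import *
s=env.read_camera("side"); t=env.read_camera("top")
o=env.observe();p=o["position"]; print(o["time"],p,o["ft_force"],o["opening"])
print(tip(s,(250,130,285,190)))
pickle.dump(s,open("side4.pkl","wb"))
cv2.imwrite("pics/h4.png",cv2.resize(s["img"][80:200,210:330,::-1],(480,480),interpolation=cv2.INTER_CUBIC))
E
```

```text
6.275 [0.4978 0.345  0.0525] [0.2195 0.2465 0.0346] 0.08676128074390375
{250: 155, 251: 155, 252: 155, 253: 156, 254: 156, 255: 156, 256: 156, 257: 156, 258: 156, 259: 157, 260: 159, 261: 167, 262: 168, 263: 169, 264: 169, 265: 169, 266: 169, 267: 169, 268: 157, 269: 156, 270: 156, 271: 156, 272: 156, 273: 156, 274: 153, 275: 151, 276: 151, 277: 149}
```

View pics/h4.png

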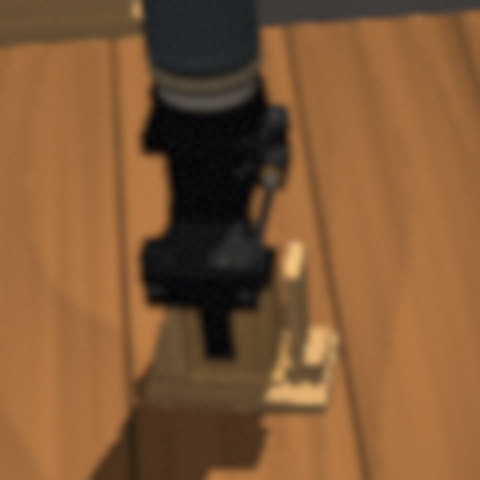

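The side view shows the finger straddling the heel's broad side, its tip at about (264,169), mid-height on the face, with the body clear of the uprights and no contact force. I'll close now.

Request:
servo_tool(
  rows=[
    [0,0,0,0],
    [0,0,0,0],
    [0,0,0,0],
    [0,0,0,0],
    [0,0,0,0],
    [0,0,0,0],
    [0,0,0,0],
    [0,0,0,0],
  ],
  fingers=0,
  grip_force=25,
)

```text
time: 7.28
position: [0.498, 0.3454, 0.0528]
eef_rot: [[-0.977, 0.213, 0.0], [0.213, 0.977, 0.001], [-0.0, 0.001, -1.0]]
ft_force: [1.0, 1.4, 0.3]
opening: 0.0443
grasp_force: 25.0
```

Request:
servo_tool(
  rows=[
    [0,0,0.07,0],
    [0,0,0.14,0],
    [0,0,0.14,0],
    [0,0,0.14,0],
  ],
)

```text
time: 7.78
position: [0.4978, 0.3446, 0.0736]
eef_rot: [[-0.977, 0.214, -0.0], [0.214, 0.977, -0.0], [-0.0, -0.0, -1.0]]
ft_force: [-0.7, 0.6, -1.3]
opening: 0.0441
grasp_force: 25.0
```

```bash
python3 - <<'E'
from cell import env
from h import *
s=env.read_camera("side"); t=env.read_camera("top")
o=env.observe();p=o["position"]; print(o["time"],p,o["eef_rot"][:,1],o["ft_force"],o["opening"],o["grasp_force"])
pickle.dump(s,open("side5.pkl","wb"))
cv2.imwrite("pics/h5.png",cv2.resize(s["img"][80:200,210:330,::-1],(480,480),interpolation=cv2.INTER_CUBIC))
print(tip(s,(250,130,285,190)))
E
```

```text
7.875 [0.4977 0.3446 0.0732] [ 0.2134  0.977  -0.0007] [-0.6316 -0.225  -1.8746] 0.04390171205749922 24.99937134096399
{250: 148, 251: 148, 252: 149, 253: 149, 254: 149, 255: 149, 256: 149, 257: 149, 258: 149, 259: 149, 260: 149, 261: 151, 262: 157, 263: 157, 264: 157, 265: 157, 266: 157, 267: 157, 268: 157, 269: 150, 270: 150, 271: 149, 272: 150, 273: 149, 274: 145, 275: 145, 276: 144}
```

Request:
servo_tool(
  rows=[
    [0,0,0.2,0],
    [0,0,0.4,0],
    [0,0,0.6,0],
    [0,0,0.81,0],
    [0,0,0.81,0],
    [0,0,0.81,0],
  ],
)

```text
time: 8.62
position: [0.4973, 0.3442, 0.1937]
eef_rot: [[-0.977, 0.213, -0.001], [0.213, 0.977, -0.001], [0.001, -0.002, -1.0]]
ft_force: [-0.2, 0.5, -2.4]
opening: 0.0437
grasp_force: 25.0
```

Request:
servo_tool(
  rows=[
    [0.1,-0.16,0,0.01],
    [0.2,-0.32,0,0.02],
    [0.3,-0.48,0,0.03],
    [0.4,-0.64,0,0.037],
    [0.5,-0.8,0,0.037],
    [0.5,-0.8,0,0.037],
  ],
)

```text
time: 9.38
position: [0.5737, 0.2213, 0.1926]
eef_rot: [[-0.987, 0.161, -0.003], [0.161, 0.987, -0.003], [0.003, -0.003, -1.0]]
ft_force: [0.1, -0.2, -2.4]
opening: 0.044
grasp_force: 25.0
```

Request:
servo_tool(
  rows=[
    [0.1,-0.16,0,0],
    [0.2,-0.32,0,0],
    [0.3,-0.48,0,0],
    [0.4,-0.64,0,0],
    [0.5,-0.79,0,0],
    [0.5,-0.79,0,0],
    [0.5,-0.79,0,0],
  ],
)

```text
time: 10.25
position: [0.6465, 0.1084, 0.1943]
eef_rot: [[-0.988, 0.154, -0.002], [0.154, 0.988, 0.001], [0.002, 0.001, -1.0]]
ft_force: [-0.5, 1.1, -1.0]
opening: 0.0439
grasp_force: 25.0
```

```bash
python3 - <<'E'
from cell import env
from h import *
s=env.read_camera("side"); t=env.read_camera("top")
o=env.observe();p=o["position"]; print(o["time"],p,o["eef_rot"],o["ft_force"],o["opening"],o["grasp_force"])
pickle.dump(s,open("side6.pkl","wb")); pickle.dump(t,open("top6.pkl","wb"))
a=cv2.resize(s["img"][100:250,260:410,::-1],(400,400),interpolation=cv2.INTER_CUBIC); b=cv2.resize(t["img"][120:270,200:350,::-1],(400,400),interpolation=cv2.INTER_CUBIC)
cv2.imwrite("pics/h6.png",np.hstack([a,b]))
y=o["eef_rot"][:,1]
for sh in(0,.03): print(sh,"tip",proj(s,[p+k*y-[0,0,.022-sh] for k in(-.037,-.022)]).round(1).tolist(),"heel bottom corners",)
x=np.array([y[1],-y[0],0])
print("heel foot",proj(s,[p-[0,0,.0405]+a*x+b*y for a,b in((-.034,-.025),(.034,-.025),(.034,.025))]).round(1).tolist())
print("heel foot+shift?",proj(s,[[.648,.1065,.045]]).round(1).tolist())
E
```

```text
10.35 [0.6468 0.1086 0.1949] [[-0.9882  0.1532 -0.0009]
 [ 0.1532  0.9882  0.0009]
 [ 0.001   0.0008 -1.    ]] [ 0.0545  0.2056 -2.3996] 0.043819861456297 24.99959960114211
0 tip [[334.3, 185.0], [334.2, 180.7]] heel bottom corners
0.03 tip [[334.7, 174.8], [334.5, 170.5]] heel bottom corners
heel foot [[319.3, 187.6], [348.6, 187.8], [347.8, 173.9]]
heel foot+shift? [[333.2, 214.2]]
```

View pics/h6.png

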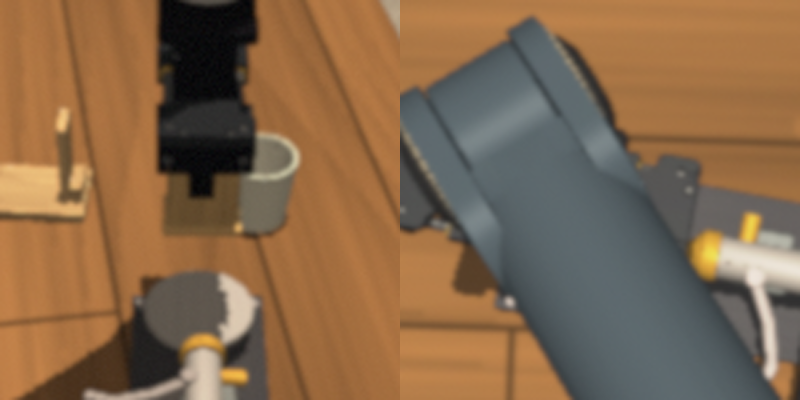

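The side view shows the held heel with its foot edge at row 188, columns 322–351, matching the prediction to about 2 mm. The pedestal is centred near (335,214). The top view shows the arm over the pedestal. I'll lower the heel.

Request:
servo_tool(
  rows=[
    [0,-0.013,-0.2,0],
    [0,-0.013,-0.4,0],
    [0,-0.013,-0.55,0],
    [0,-0.013,-0.65,0],
    [0,-0.013,-0.69,0],
    [0,-0.013,-0.69,0],
  ],
)

```text
time: 11.1
position: [0.6481, 0.1048, 0.0918]
eef_rot: [[-0.988, 0.156, 0.0], [0.156, 0.988, 0.0], [-0.0, 0.0, -1.0]]
ft_force: [-0.5, 0.1, -0.8]
opening: 0.0435
grasp_force: 25.0
```

Request:
servo_tool(
  rows=[
    [0,0,-0.01,0],
    [0,0,-0.015,0],
    [0,0,-0.02,0],
    [0,0,-0.025,0],
    [0,0,-0.025,0],
  ],
)

```text
time: 11.72
position: [0.6478, 0.1045, 0.0878]
eef_rot: [[-0.988, 0.156, -0.0], [0.156, 0.988, 0.0], [0.0, 0.0, -1.0]]
ft_force: [0.7, -0.5, -1.0]
opening: 0.0443
grasp_force: 25.0
```

Request:
servo_tool(
  rows=[
    [0,0.012,0,0],
    [0,0.012,-0.006,0],
    [0,0.012,-0.012,0],
    [0,0.012,-0.012,0],
    [0,0.012,-0.012,0],
  ],
)

```text
time: 12.35
position: [0.6478, 0.1063, 0.086]
eef_rot: [[-0.988, 0.156, -0.0], [0.156, 0.988, 0.0], [0.0, 0.0, -1.0]]
ft_force: [0.5, 0.4, -1.7]
opening: 0.0439
grasp_force: 25.0
```

```bash
python3 - <<'E'
from cell import env
from h import *
s=env.read_camera("side"); pickle.dump(s,open("side7.pkl","wb"))
o=env.observe();p=o["position"]; print(o["time"],p,o["ft_force"])
y=o["eef_rot"][:,1]; x=np.array([y[1],-y[0],0])
q=proj(s,[p-[0,0,.0405]+a*x-.025*y for a in(-.034,0,.034)]);print(q)
r=int(q[1,1]); print(s["img"][r-6:r+8,int(q[1,0])].tolist())
E
```

```text
12.4 [0.6479 0.1063 0.086 ] [-0.3843 -0.8079 -1.406 ]
[[319.6996 221.0547]
 [333.3179 221.1744]
 [346.9366 221.2946]]
[[97, 74, 46], [97, 73, 45], [99, 75, 45], [106, 80, 49], [112, 85, 50], [113, 87, 55], [106, 87, 65], [97, 86, 72], [95, 87, 77], [112, 96, 76], [157, 121, 75], [202, 149, 70], [223, 162, 65], [224, 163, 64]]
```

Not yet touching; I'll step down about 1 mm at a time until the force shows contact.

Request:
servo_tool(
  rows=[
    [0,0,-0.005,0],
    [0,0,-0.005,0],
    [0,0,-0.005,0],
  ],
)

```text
time: 12.78
position: [0.648, 0.1063, 0.0858]
eef_rot: [[-0.988, 0.156, 0.0], [0.156, 0.988, -0.0], [-0.0, -0.0, -1.0]]
ft_force: [-1.3, -0.5, 2.9]
opening: 0.0438
grasp_force: 25.0
```

Request:
servo_tool(
  rows=[
    [0,0,-0.005,0],
    [0,0,-0.005,0],
    [0,0,-0.005,0],
  ],
)

```text
time: 13.15
position: [0.648, 0.1063, 0.0857]
eef_rot: [[-0.988, 0.156, 0.001], [0.156, 0.988, -0.0], [-0.001, -0.0, -1.0]]
ft_force: [-3.1, -1.2, 7.8]
opening: 0.0438
grasp_force: 25.0
```

Request:
servo_tool(
  rows=[
    [0,0,0.005,0],
    [0,0,0.005,0],
    [0,0,0.005,0],
    [0,0,0.005,0],
    [0,0,0.005,0],
    [0,0,0.005,0],
  ],
  fingers=1,
)

```text
time: 13.9
position: [0.6478, 0.1064, 0.0852]
eef_rot: [[-0.988, 0.156, -0.0], [0.156, 0.988, 0.0], [0.0, 0.0, -1.0]]
ft_force: [0.2, 0.7, 0.1]
opening: 0.0859
grasp_force: 0.0
```

Request:
servo_tool(
  rows=[
    [0,0,0.2,0],
    [0,0,0.4,0],
    [0,0,0.6,0],
    [0,0,0.8,0],
    [0,0,0.8,0],
  ],
)

```text
time: 14.52
position: [0.6492, 0.1072, 0.208]
eef_rot: [[-0.988, 0.156, 0.005], [0.156, 0.988, 0.001], [-0.005, 0.002, -1.0]]
ft_force: [0.5, 0.2, -0.6]
opening: 0.0867
grasp_force: 0.0
```

Request:
servo_tool(
  rows=[
    [-0.2,-0.3,0,0],
    [-0.4,-0.6,0,0],
    [-0.6,-0.9,0,0],
    [-0.67,-1,0,0],
    [-0.67,-1,0,0],
  ],
)

```text
time: 15.15
position: [0.5462, -0.0456, 0.2042]
eef_rot: [[-0.987, 0.159, -0.002], [0.159, 0.987, -0.001], [0.002, -0.001, -1.0]]
ft_force: [-0.2, 0.9, -0.0]
opening: 0.0868
grasp_force: 0.0
```

```bash
python3 - <<'E'
from cell import env
from h import *
s=env.read_camera("side"); t=env.read_camera("top")
pickle.dump(s,open("side8.pkl","wb")); pickle.dump(t,open("top8.pkl","wb"))
o=env.observe();p=o["position"]; print(o["time"],p,o["eef_rot"][:,1],o["ft_force"],o["opening"])
for b in sub(t,lambda r,h:(r.max(2)<65),(235,170,300,245),80): print("heel on ped (z .135)",rect(t,b,.135))
for b in sub(s,lambda r,h:(r.max(2)<65),(305,160,365,215),80): print("side",rect(s,b,.135))
O=np.array([.6323,.0076]);a=np.radians(81.1);Y=np.array([np.cos(a),np.sin(a)]);X=np.array([Y[1],-Y[0]])
print("squeeze mid",O-.07*X-.0985*Y)
# check trigger/grip in initial top image along the line x=-.07
c=load("top0")
for y in np.arange(-.130,-.050,.004):
    u=proj(c,[np.r_[O-.07*X+y*Y,.105]])[0]; print(round(y,3),c["img"][int(round(u[1])),int(round(u[0]))],end=" ")
a=cv2.resize(t["img"][120:300,200:440,::-1],(800,600),interpolation=cv2.INTER_CUBIC); cv2.imwrite("pics/h8.png",a)
E
```

```text
15.25 [ 0.5475 -0.0428  0.2049] [0.1555 0.9878 0.001 ] [0.1893 1.4829 0.4248] 0.08714509890047682
heel on ped (z .135) ((646.9989013671875, 105.09659576416016), (40.482460021972656, 59.99428176879883), 81.30870819091797)
side ((594.2305908203125, 122.05069732666016), (199.0535125732422, 31.007551193237305), 82.79627227783203)
side ((651.9608764648438, 103.2149658203125), (51.56084060668945, 59.616294860839844), 81.75511932373047)
squeeze mid [ 0.5479 -0.0789]
-0.13 [124  95  74] -0.126 [132  97  69] -0.122 [119  94  77] -0.118 [108  83  65] -0.114 [65 55 49] -0.11 [63 60 59] -0.106 [67 65 62] -0.102 [69 66 65] -0.098 [70 67 65] -0.094 [53 51 50] -0.09 [47 41 37] -0.086 [83 67 57] -0.082 [129  94  65] -0.078 [119  94  75] -0.074 [129 106  90] -0.07 [198 181 167] -0.066 [197 181 168] -0.062 [98 87 78] -0.058 [119  85  55] -0.054 [125  95  72]
```

View pics/h8.png

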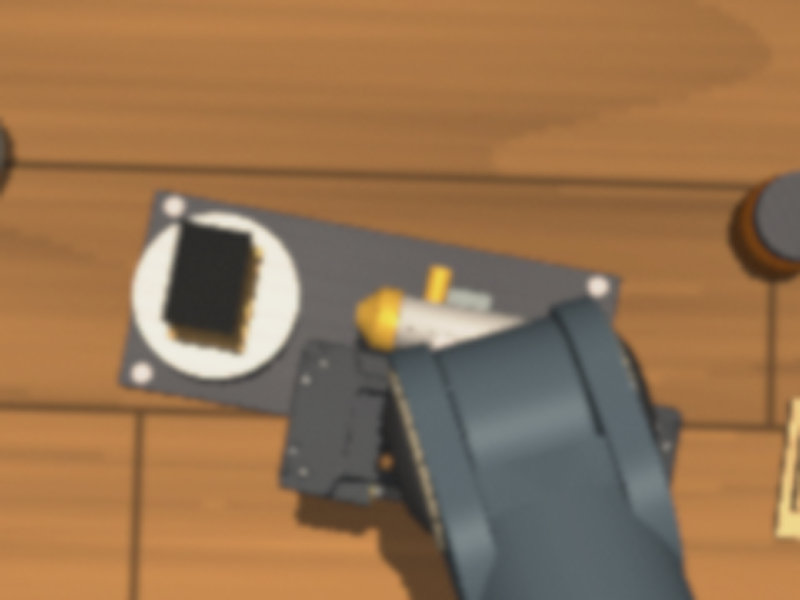

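The top view shows the heel upright on the pedestal, its top at about (263,205) in full-image pixels. It is square to the gun and about 1.5 mm from the spot. The gripper is beside the gun's grip.

Request:
servo_tool(
  rows=[
    [0,-0.21,0,0],
    [0,-0.21,-0.2,0],
    [0,-0.21,-0.4,0],
    [0,-0.21,-0.6,0],
    [0,-0.21,-0.75,0],
    [0,-0.21,-0.85,0],
    [0,-0.21,-0.91,0],
    [0,-0.21,-0.91,0],
  ],
)

```text
time: 16.25
position: [0.5474, -0.0747, 0.0685]
eef_rot: [[-0.988, 0.156, -0.0], [0.156, 0.988, 0.0], [0.0, 0.0, -1.0]]
ft_force: [-0.7, -0.2, 0.0]
opening: 0.0869
grasp_force: 0.0
```

```bash
python3 - <<'E'
from cell import env
from h import *
s=env.read_camera("side"); t=env.read_camera("top")
pickle.dump(s,open("side9.pkl","wb"))
o=env.observe();print(o["time"],o["position"],o["ft_force"],o["opening"])
cv2.imwrite("pics/h9.png",np.hstack([cv2.resize(s["img"][190:320,250:380,::-1],(400,400),interpolation=cv2.INTER_CUBIC),cv2.resize(t["img"][180:300,270:390,::-1],(400,400),interpolation=cv2.INTER_CUBIC)]))
E
```

```text
16.35 [ 0.548  -0.075   0.0694] [-0.0169  0.2042  0.1757] 0.08714368247849567
```

View pics/h9.png

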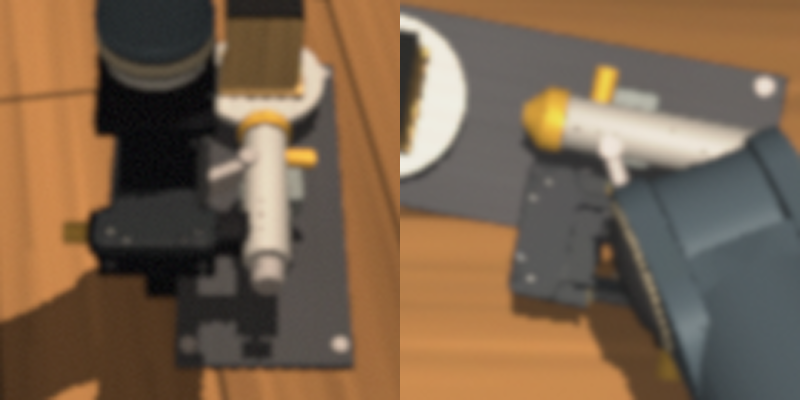

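The side view shows the gripper astride the grip and trigger beside the barrel, with no contact. The top view agrees. I'll squeeze now.

Request:
servo_tool(
  rows=[
    [0,-0.026,0,0],
    [0,-0.026,0,0],
    [0,-0.026,0,0],
    [0,-0.026,0,0],
    [0,-0.026,0,0],
    [0,-0.026,0,0],
    [0,-0.026,0,0],
    [0,-0.026,0,0],
    [0,-0.026,0,0],
    [0,-0.026,0,0],
  ],
  fingers=0,
  grip_force=30,
)

```text
time: 17.6
position: [0.549, -0.0789, 0.0695]
eef_rot: [[-0.988, 0.156, 0.004], [0.156, 0.988, 0.0], [-0.004, 0.001, -1.0]]
ft_force: [5.6, 1.4, 0.3]
opening: 0.0397
grasp_force: 27.6
```

Request:
servo_tool(
  rows=[
    [0,0,0,0],
    [0,0,0,0],
    [0,0,0,0],
    [0,0,0,0],
    [0,0,0,0],
    [0,0,0,0],
    [0,0,0,0],
    [0,0,0,0],
    [0,0,0,0],
    [0,0,0,0],
    [0,0,0,0],
    [0,0,0,0],
  ],
)

```text
time: 19.1
position: [0.549, -0.0789, 0.0695]
eef_rot: [[-0.988, 0.156, 0.004], [0.156, 0.988, 0.0], [-0.004, 0.001, -1.0]]
ft_force: [5.2, 2.1, 1.9]
opening: 0.0392
grasp_force: 27.6
```

Opening is 39 mm (fully squeezed), held for over 1.5 s. Releasing.

Request:
servo_tool(
  rows=[
    [0,0.02,0,0],
    [0,0.02,0,0],
    [0,0.02,0,0],
    [0,0.02,0,0],
    [0,0.02,0,0],
    [0,0.02,0,0],
    [0,0.02,0,0],
  ],
  fingers=1,
)

```text
time: 19.98
position: [0.5473, -0.0766, 0.0687]
eef_rot: [[-0.988, 0.157, -0.0], [0.157, 0.988, -0.0], [0.0, -0.0, -1.0]]
ft_force: [-0.6, -0.1, 0.1]
opening: 0.0865
grasp_force: 0.0
```

Request:
servo_tool(
  rows=[
    [0,0,0.15,0],
    [0,0,0.3,0],
    [0,0,0.5,0],
    [0,0,0.7,0],
    [0,0,0.93,0],
    [0,0,0.93,0],
  ],
)

```text
time: 20.72
position: [0.5491, -0.076, 0.2109]
eef_rot: [[-0.988, 0.157, 0.005], [0.157, 0.988, -0.001], [-0.005, -0.0, -1.0]]
ft_force: [-0.1, -0.2, -0.7]
opening: 0.087
grasp_force: 0.0
```

Request:
servo_tool(
  rows=[
    [-0.3,-0.3,0,-0.1],
    [-0.5,-0.6,0,-0.2],
    [-0.5,-0.9,0,-0.3],
    [-0.5,-1,0,-0.4],
    [-0.5,-1,0,-0.5],
    [-0.5,-1,0,-0.5],
    [-0.5,-1,0,-0.5],
  ],
)

```text
time: 21.6
position: [0.472, -0.2256, 0.2077]
eef_rot: [[-0.59, 0.807, -0.001], [0.807, 0.59, 0.0], [0.001, -0.0, -1.0]]
ft_force: [-0.5, -0.4, 0.0]
opening: 0.087
grasp_force: 0.0
```

```bash
python3 - <<'E'
from cell import env
from h import *
s=env.read_camera("side"); t=env.read_camera("top")
pickle.dump(s,open("side10.pkl","wb")); pickle.dump(t,open("top10.pkl","wb"))
o=env.observe();print(o["time"],o["position"],o["eef_rot"][:,1],o["opening"])
for b in sub(t,lambda r,h:(r.max(2)<65),(235,170,300,245),80): print("heel",rect(t,b,.135))
O=np.array([.6323,.0076]);a=np.radians(81.1);Y=np.array([np.cos(a),np.sin(a)]);X=np.array([Y[1],-Y[0]])
for y in np.arange(-.086,-.050,.004):
    u=proj(t,[np.r_[O-.07*X+y*Y,.105]])[0]; print(round(y,3),t["img"][int(round(u[1])),int(round(u[0]))],end=" ")
# jar and cup unmoved vs first image
for n,(x0,y0,x1,y1) in dict(jar=(415,165,460,210),cup=(155,135,210,190)).items():
    print(n,np.abs(t["img"][y0:y1,x0:x1].astype(int)-load("top0")["img"][y0:y1,x0:x1]).mean())
E
```

```text
21.7 [ 0.4723 -0.2257  0.208 ] [ 0.8077  0.5896 -0.0001] 0.08705088977613051
heel ((646.977294921875, 105.11065673828125), (40.212364196777344, 59.62971878051758), 81.28469848632812)
-0.086 [89 74 62] -0.082 [138 100  69] -0.078 [128 101  80] -0.074 [138 114  96] -0.07 [213 195 180] -0.066 [211 194 180] -0.062 [105  93  84] -0.058 [128  91  59] -0.054 [135 103  78] jar 6.9196707818930046
cup 8.199889807162535
```

Trigger is back at rest and the heel hasn't moved. Now I'll regrasp the heel by its ends.

Request:
servo_tool(
  rows=[
    [0.15,0.3,0,-0.1],
    [0.3,0.6,0,-0.2],
    [0.4,0.75,0,-0.25],
    [0.4,0.75,0,-0.25],
  ],
)

```text
time: 22.2
position: [0.5332, -0.1108, 0.2084]
eef_rot: [[-0.24, 0.971, 0.001], [0.971, 0.24, 0.001], [0.001, 0.001, -1.0]]
ft_force: [-0.6, 0.5, 0.5]
opening: 0.0871
grasp_force: 0.0
```

Request:
servo_tool(
  rows=[
    [0.15,0.3,0,-0.1],
    [0.3,0.6,0,-0.2],
    [0.4,0.75,0,-0.25],
    [0.4,0.75,0,-0.25],
  ],
)

```text
time: 22.7
position: [0.5926, -0.0, 0.2081]
eef_rot: [[0.152, 0.988, -0.0], [0.988, -0.152, 0.0], [0.0, -0.0, -1.0]]
ft_force: [-0.3, -0.0, -0.4]
opening: 0.087
grasp_force: 0.0
```

Request:
servo_tool(
  rows=[
    [0.15,0.3,0,0],
    [0.3,0.6,0,0],
    [0.367,0.713,0,0],
    [0.367,0.713,0,0],
    [0.367,0.713,0,0],
    [0.367,0.713,0,0],
  ],
)

```text
time: 23.45
position: [0.6472, 0.1033, 0.2083]
eef_rot: [[0.159, 0.987, -0.0], [0.987, -0.159, -0.001], [-0.001, 0.0, -1.0]]
ft_force: [-0.7, -0.6, -0.3]
opening: 0.087
grasp_force: 0.0
```

```bash
python3 - <<'E'
from cell import env
o=env.observe();y=o["eef_rot"][:,1];import numpy as np
print(o["time"],o["position"],np.degrees(np.arctan2(y[1],y[0])),o["joint_pos"])
E
```

```text
23.45 [0.64717249 0.10327506 0.20827628] -9.143027593998713 [ 0.17173104  0.50549191 -0.57146358  1.56806279  0.29187896  1.15474485
 -0.62134284]
```

Request:
servo_tool(
  rows=[
    [0,0.018,0,0.003],
    [0,0.018,-0.15,0.003],
    [0,0.018,-0.3,0.003],
    [0,0.018,-0.45,0.003],
    [0,0.018,-0.6,0.003],
    [0,0.018,-0.72,0.003],
    [0,0.018,-0.82,0.003],
    [0,0.018,-0.82,0.003],
    [0,0.018,-0.82,0.003],
  ],
)

```text
time: 24.58
position: [0.6479, 0.1089, 0.086]
eef_rot: [[0.152, 0.988, 0.001], [0.988, -0.152, 0.0], [0.001, 0.001, -1.0]]
ft_force: [-0.9, 0.3, -0.2]
opening: 0.0871
grasp_force: 0.0
```

Request:
servo_tool(
  rows=[
    [0,0,0,0],
    [0,0,0,0],
    [0,0,0,0],
    [0,0,0,0],
    [0,0,0,0],
    [0,0,0,0],
  ],
  fingers=0,
  grip_force=25,
)

```text
time: 25.32
position: [0.6481, 0.1086, 0.0857]
eef_rot: [[0.152, 0.988, 0.002], [0.988, -0.152, 0.0], [0.0, 0.001, -1.0]]
ft_force: [1.9, 0.4, 1.9]
opening: 0.0616
grasp_force: 25.0
```

Request:
servo_tool(
  rows=[
    [0,0,0.05,0],
    [0,0,0.2,0],
    [0,0,0.4,0],
    [0,0,0.6,0],
    [0,0,0.8,0],
    [0,0,0.8,0],
  ],
)

```text
time: 26.08
position: [0.6481, 0.1094, 0.2077]
eef_rot: [[0.151, 0.988, 0.004], [0.988, -0.151, 0.001], [0.002, 0.004, -1.0]]
ft_force: [-0.2, 1.0, -1.3]
opening: 0.0618
grasp_force: 25.0
```

Request:
servo_tool(
  rows=[
    [-0.05,-0.2,0,0],
    [-0.1,-0.4,0,0.01],
    [-0.15,-0.6,0,0.02],
    [-0.2,-0.8,0,0.027],
    [-0.23,-0.95,0,0.027],
  ],
)

```text
time: 26.7
position: [0.611, -0.0357, 0.2032]
eef_rot: [[0.111, 0.994, -0.004], [0.994, -0.111, -0.0], [-0.001, -0.004, -1.0]]
ft_force: [0.5, -0.1, -0.7]
opening: 0.062
grasp_force: 25.0
```

Request:
servo_tool(
  rows=[
    [-0.05,-0.2,0,0],
    [-0.1,-0.4,0,0],
    [-0.15,-0.6,0,0],
    [-0.2,-0.8,0,0],
    [-0.23,-0.95,0,0],
  ],
)

```text
time: 27.32
position: [0.5764, -0.1778, 0.2032]
eef_rot: [[0.111, 0.994, -0.004], [0.994, -0.111, 0.001], [0.0, -0.004, -1.0]]
ft_force: [0.4, 0.0, -1.6]
opening: 0.0621
grasp_force: 25.0
```

Request:
servo_tool(
  rows=[
    [-0.05,-0.2,0,0],
    [-0.1,-0.4,0,0],
    [-0.15,-0.6,0,0],
    [-0.2,-0.8,0,0],
    [-0.23,-0.95,0,0],
    [-0.23,-0.95,0,0],
    [-0.23,-0.95,0,0],
  ],
)

```text
time: 28.2
position: [0.5443, -0.317, 0.2049]
eef_rot: [[0.108, 0.994, -0.0], [0.994, -0.108, 0.002], [0.002, -0.0, -1.0]]
ft_force: [-0.5, 0.9, -1.2]
opening: 0.0612
grasp_force: 25.0
```

```bash
python3 - <<'E'
from cell import env
from h import *
s=env.read_camera("side"); t=env.read_camera("top")
pickle.dump(s,open("side11.pkl","wb")); pickle.dump(t,open("top11.pkl","wb"))
o=env.observe();p=o["position"];y=o["eef_rot"][:,1]
print(o["time"],p,np.degrees(np.arctan2(y[1],y[0])),o["ft_force"],o["opening"])
# heel -y broad face in side view: predicted outline of foot (front bottom edge) and of face
n=np.array([-y[1],y[0],0]); h=p-[0,0,.0405]
print("pred foot front",proj(s,[h+a*y-.025*n for a in(-.034,0,.034)]).round(1).tolist())
print("pred foot back",proj(s,[h+a*y+.025*n for a in(-.034,0,.034)]).round(1).tolist())
q=proj(s,[h-.025*n])[0]; r=int(q[1]); u=int(q[0])
print("col",u,r,[(i,s["img"][i,u].tolist()) for i in range(r-14,r+10)])
print("row",r-3,[(i,int(s["img"][r-3,i,0])) for i in range(u-26,u+27)])
E
```

```text
28.3 [ 0.5446 -0.3168  0.2053] -6.122163247853126 [ 0.3261  0.8957 -1.6774] 0.06191324928889725
pred foot front [[296.8, 359.5], [317.5, 358.7], [338.1, 358.0]]
pred foot back [[296.6, 332.7], [316.3, 332.0], [336.1, 331.3]]
col 317 358 [(344, [107, 82, 49]), (345, [107, 82, 49]), (346, [109, 83, 51]), (347, [106, 81, 49]), (348, [107, 82, 49]), (349, [107, 81, 49]), (350, [108, 81, 50]), (351, [109, 82, 52]), (352, [107, 82, 50]), (353, [109, 83, 50]), (354, [109, 83, 52]), (355, [110, 84, 53]), (356, [116, 89, 55]), (357, [126, 96, 60]), (358, [131, 99, 60]), (359, [128, 97, 59]), (360, [119, 92, 56]), (361, [113, 87, 54]), (362, [114, 89, 58]), (363, [114, 89, 59]), (364, [114, 89, 59]), (365, [114, 89, 60]), (366, [114, 90, 59]), (367, [113, 88, 58])]
row 355 [(291, 194), (292, 198), (293, 202), (294, 207), (295, 207), (296, 201), (297, 178), (298, 143), (299, 119), (300, 113), (301, 114), (302, 115), (303, 117), (304, 115), (305, 114), (306, 111), (307, 109), (308, 110), (309, 111), (310, 112), (311, 112), (312, 113), (313, 113), (314, 112), (315, 108), (316, 108), (317, 110), (318, 112), (319, 114), (320, 117), (321, 120), (322, 120), (323, 119), (324, 118), (325, 117), (326, 115), (327, 115), (328, 115), (329, 114), (330, 114), (331, 116), (332, 117), (333, 118), (334, 116), (335, 115), (336, 118), (337, 124), (338, 127), (339, 130), (340, 131), (341, 132), (342, 133), (343, 132)]
```

Request:
servo_tool(
  rows=[
    [-0.004,-0.023,-0.1,0],
    [-0.004,-0.023,-0.2,0],
    [-0.004,-0.023,-0.33,0],
    [-0.004,-0.023,-0.33,0],
    [-0.004,-0.023,-0.33,0],
    [-0.004,-0.023,-0.33,0],
  ],
)

```text
time: 29.05
position: [0.5439, -0.3225, 0.1565]
eef_rot: [[0.11, 0.994, 0.001], [0.994, -0.11, -0.001], [-0.0, 0.001, -1.0]]
ft_force: [0.2, 0.1, -0.9]
opening: 0.0618
grasp_force: 25.0
```

```bash
python3 - <<'E'
from cell import env
from h import *
s=env.read_camera("side"); pickle.dump(s,open("side12.pkl","wb"))
s0=load("side0")
o=env.observe();p=o["position"];y=o["eef_rot"][:,1]
print(o["time"],p,np.degrees(np.arctan2(y[1],y[0])))
C=np.array([.544,-.323,0]); a=np.radians(83.7); Y=np.array([np.cos(a),np.sin(a),0]); X=np.array([Y[1],-Y[0],0]); Z=np.array([0,0,1])
n=np.array([-y[1],y[0],0]); h=p-[0,0,.0405]
print("pred foot front, no offset",proj(s,[h+k*y-.025*n for k in(-.034,0,.034)]).round(1).tolist())
# front upright (-y): inner and outer top edges, predicted, and image column in first picture
pr=proj(s0,[C-.040*Y+.106*Z,C-.030*Y+.106*Z,C+.030*Y+.106*Z,C+.04*Y+.106*Z,C-.06*Y+.012*Z]); print("pred: R outer,R inner,L inner,L outer,board front",pr.round(1).tolist())
for nm,im in(("first",s0),("now",s)): print(nm,[(i,int(im["img"][i,318,0]),int(im["img"][i,318,2])) for i in range(338,424,1)])
E
```

```text
29.1 [ 0.5438 -0.3226  0.1565] -6.292656015210925
pred foot front, no offset [[297.6, 375.9], [317.4, 375.2], [337.2, 374.5]]
pred: R outer,R inner,L inner,L outer,board front [[317.9, 386.3], [317.7, 380.8], [316.5, 349.3], [316.3, 344.3], [318.2, 418.5]]
first [(338, 159, 60), (339, 160, 60), (340, 161, 61), (341, 161, 61), (342, 160, 61), (343, 162, 60), (344, 169, 68), (345, 188, 82), (346, 210, 99), (347, 220, 108), (348, 222, 111), (349, 214, 106), (350, 181, 91), (351, 127, 63), (352, 94, 47), (353, 90, 44), (354, 91, 46), (355, 92, 46), (356, 92, 47), (357, 92, 45), (358, 92, 47), (359, 91, 46), (360, 92, 44), (361, 92, 47), (362, 92, 48), (363, 93, 47), (364, 92, 46), (365, 93, 48), (366, 93, 47), (367, 94, 48), (368, 92, 46), (369, 93, 46), (370, 92, 48), (371, 91, 46), (372, 96, 48), (373, 128, 64), (374, 183, 90), (375, 220, 109), (376, 226, 114), (377, 226, 113), (378, 226, 115), (379, 226, 114), (380, 224, 112), (381, 221, 111), (382, 221, 112), (383, 220, 112), (384, 220, 111), (385, 221, 110), (386, 211, 105), (387, 174, 85), (388, 123, 60), (389, 95, 48), (390, 89, 4
[... 1192 characters left out ...]
17, 60), (381, 115, 59), (382, 115, 59), (383, 115, 58), (384, 113, 58), (385, 115, 61), (386, 114, 60), (387, 112, 57), (388, 111, 58), (389, 111, 57), (390, 109, 56), (391, 111, 57), (392, 110, 56), (393, 110, 57), (394, 112, 59), (395, 110, 56), (396, 110, 57), (397, 111, 56), (398, 112, 58), (399, 111, 57), (400, 111, 57), (401, 111, 57), (402, 111, 58), (403, 110, 56), (404, 106, 55), (405, 107, 55), (406, 109, 55), (407, 111, 57), (408, 108, 54), (409, 108, 56), (410, 135, 69), (411, 164, 83), (412, 150, 75), (413, 116, 59), (414, 106, 55), (415, 145, 72), (416, 210, 104), (417, 238, 124), (418, 239, 126), (419, 221, 112), (420, 165, 82), (421, 140, 64), (422, 166, 67), (423, 185, 71)]
```

Request:
servo_tool(
  rows=[
    [0,0.013,0,0],
    [0,0.013,-0.06,0],
    [0,0.013,-0.12,0],
    [0,0.013,-0.18,0],
    [0,0.013,-0.18,0],
  ],
)

```text
time: 29.72
position: [0.5425, -0.3202, 0.1274]
eef_rot: [[0.11, 0.994, -0.002], [0.994, -0.11, 0.001], [0.001, -0.002, -1.0]]
ft_force: [0.4, 0.0, -1.2]
opening: 0.062
grasp_force: 25.0
```

Request:
servo_tool(
  rows=[
    [0.008,0,-0.1,0],
    [0.008,0,-0.2,0],
    [0.008,0,-0.3,0],
    [0.008,0,-0.4,0],
    [0.008,0,-0.47,0],
    [0.008,0,-0.47,0],
    [0.008,0,-0.47,0],
  ],
)

```text
time: 30.6
position: [0.5449, -0.3205, 0.0587]
eef_rot: [[0.109, 0.994, 0.001], [0.994, -0.109, -0.0], [-0.0, 0.001, -1.0]]
ft_force: [-0.0, 0.8, -2.3]
opening: 0.0618
grasp_force: 25.0
```

Request:
servo_tool(
  rows=[
    [0,0,-0.007,0],
    [0,0,-0.014,0],
    [0,0,-0.014,0],
    [0,0,-0.014,0],
  ],
)

```text
time: 31.1
position: [0.5445, -0.3204, 0.0563]
eef_rot: [[0.11, 0.994, 0.0], [0.994, -0.11, -0.0], [-0.0, 0.0, -1.0]]
ft_force: [-0.0, -0.3, -1.2]
opening: 0.0622
grasp_force: 25.0
```

Request:
servo_tool(
  rows=[
    [0,0,-0.007,0],
    [0,0,-0.014,0],
    [0,0,-0.02,0],
    [0,0,-0.02,0],
    [0,0,-0.02,0],
  ],
)

```text
time: 31.72
position: [0.5445, -0.3204, 0.0532]
eef_rot: [[0.11, 0.994, 0.0], [0.994, -0.11, 0.0], [0.0, 0.0, -1.0]]
ft_force: [-0.3, -0.3, -0.6]
opening: 0.0618
grasp_force: 25.0
```

Request:
servo_tool(
  rows=[
    [0,0,-0.005,0],
    [0,0,-0.005,0],
    [0,0,-0.005,0],
  ],
)

```text
time: 32.1
position: [0.5446, -0.3205, 0.0527]
eef_rot: [[0.11, 0.994, 0.0], [0.994, -0.11, -0.0], [-0.0, 0.0, -1.0]]
ft_force: [-0.3, 1.0, 0.3]
opening: 0.0619
grasp_force: 25.0
```

Request:
servo_tool(
  rows=[
    [0,0,-0.006,0],
    [0,0,-0.006,0],
    [0,0,-0.006,0],
  ],
)

```text
time: 32.48
position: [0.5446, -0.3205, 0.0527]
eef_rot: [[0.11, 0.994, 0.0], [0.994, -0.11, -0.001], [-0.0, 0.0, -1.0]]
ft_force: [-2.1, 0.0, 6.7]
opening: 0.0617
grasp_force: 25.0
```

Set down on the floor of the rack (6.7 N contact). Next: release, rise and check.

Request:
servo_tool(
  rows=[
    [0,0,0.004,0],
    [0,0,0.004,0],
    [0,0,0.004,0],
    [0,0,0.004,0],
    [0,0,0.004,0],
    [0,0,0.004,0],
  ],
  fingers=1,
)

```text
time: 33.22
position: [0.5445, -0.3204, 0.0521]
eef_rot: [[0.11, 0.994, 0.0], [0.994, -0.11, 0.0], [0.0, 0.0, -1.0]]
ft_force: [0.2, -0.3, 0.3]
opening: 0.0871
grasp_force: 0.0
```

Request:
servo_tool(
  rows=[
    [0,0,0.1,0],
    [0,0,0.2,0],
    [0,0,0.4,0],
    [0,0,0.6,0],
    [0,0,0.8,0],
    [0,0,1,0],
    [0,0,1,0],
  ],
)

```text
time: 34.1
position: [0.5464, -0.3209, 0.2062]
eef_rot: [[0.11, 0.994, 0.006], [0.994, -0.109, -0.003], [-0.003, 0.007, -1.0]]
ft_force: [-0.1, 0.8, -0.4]
opening: 0.0871
grasp_force: 0.0
```

Request:
servo_tool(
  rows=[
    [-0.3,0.3,0,0],
    [-0.5,0.6,0,0],
    [-0.5,0.9,0,0],
    [-0.5,1,0,0],
    [-0.5,1,0,0],
    [-0.5,1,0,0],
  ],
)

```text
time: 34.85
position: [0.4696, -0.1721, 0.2019]
eef_rot: [[0.112, 0.994, -0.0], [0.994, -0.112, -0.0], [-0.0, -0.0, -1.0]]
ft_force: [-0.4, 1.3, -0.4]
opening: 0.0871
grasp_force: 0.0
```

```bash
python3 - <<'E'
from cell import env
from h import *
s=env.read_camera("side"); t=env.read_camera("top")
pickle.dump(s,open("side13.pkl","wb")); pickle.dump(t,open("top13.pkl","wb"))
o=env.observe();print(o["time"],o["position"],o["opening"],o["ft_force"])
for n,c,roi in(("top",t,(430,235,505,295)),("side",s,(295,335,350,400))):
    for b in sub(c,lambda r,h:(r.max(2)<55),roi,60): print(n,"heel",rect(c,b,.102))
wood=lambda r,h:(h[:,:,0]<30)&(r.max(2)>185)&(h[:,:,1]<150)
for b in sub(t,wood,(420,225,510,300))[:3]: print("wood",rect(t,b,.106))
for n,(x0,y0,x1,y1) in dict(jar=(415,165,460,210),cup=(155,135,210,190)).items():
    f=[sub(c,(lambda r,h:r.max(2)<95) if n=="jar" else (lambda r,h:h[:,:,1]<70),(x0,y0,x1,y1),50) for c in(load("top0"),t)]
    print(n,[np.round(cen(k[0]),2) for k in f])
E
```

```text
34.95 [ 0.4695 -0.172   0.2018] 0.08734923734707262 [ 0.0299 -0.052   0.2504]
top heel ((541.6115112304688, -320.3473815917969), (41.7750244140625, 56.08607864379883), 83.30945587158203)
side heel ((545.3041381835938, -325.75738525390625), (42.93385314941406, 57.84260177612305), 84.13124084472656)
wood ((552.3045043945312, -297.7230224609375), (111.71407318115234, 66.38031768798828), 83.6111831665039)
wood ((539.4249877929688, -358.6694030761719), (14.446975708007812, 56.57595443725586), 83.57962799072266)
wood ((512.5806884765625, -271.1561279296875), (30.606882095336914, 11.074962615966797), 83.58820343017578)
jar [array([435.24, 188.08]), array([425.53, 195.43])]
cup [array([180.44, 158.77]), array([180.44, 158.76])]
```

The heel is within about 2–3 mm of the rack's middle in both views and aligned. The jar reading probably catches the arm, so I'll check it in the side view.

```bash
python3 - <<'E'
from h import *
a,b=load("side0"),load("side13")
for n,(x0,y0,x1,y1) in dict(jar=(370,310,420,365),cup=(338,145,378,190)).items():
    A,B=a["img"][y0:y1,x0:x1],b["img"][y0:y1,x0:x1]
    d=cv2.phaseCorrelate(cv2.cvtColor(A,7).astype(np.float32),cv2.cvtColor(B,7).astype(np.float32)); print(n,d,np.abs(A.astype(int)-B).mean())
A,B=load("top10")["img"][165:210,415:460],load("top0")["img"][165:210,415:460]
print("jar top10",cv2.phaseCorrelate(cv2.cvtColor(B,7).astype(np.float32),cv2.cvtColor(A,7).astype(np.float32)))
E
```

```text
jar ((0.004206135787185872, 0.04091440943755131), 0.9640176709493001) 13.326545454545455
cup ((0.031313123613870175, 0.5229392113763822), 0.9270466099845038) 16.879814814814814
jar top10 ((0.39965553121562536, 0.4909560402728239), 1.0213633346557618)
```

Jar and cup haven't moved. Handing in.

```bash
python3 -c "
from cell import env
print(env.job_done())"
```

```text
the job is handed in; nothing more can be done
None
```

The job is handed in at about 35 s: heel stood on the pedestal, trigger fully squeezed for over 1.5 s and sprung back, heel then released upright in the drying rack within about 3 mm of its middle, jar and cup unmoved (no verdict was returned).

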